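# Lock the carton ramp's clevis pin with its spring cotter

## Task

The carton ramp's link is not locked: its clevis pin is only part way in. Push the pin fully home in the blue fork, then take the orange-handled spring cotter from the yellow block and push its straight leg down through the pin's cross hole until the bow has snapped over the pin and the handle sits on it, and let go. Press gently (never more than about 25 N on the fork and pin, feeling for the hole rather than forcing it), and leave the tape roll, flask and loose carton where they are.

Things in the scene. Friction and masses are not known exactly. Their poses are not given: they have to be found in the camera images.
- bracket: Blue steel fork and the carton ramp behind it, one fixed body. Origin on the bench under the fork's middle, z up. The 24 mm steel clevis pin runs along its y axis, centre line 85 mm above the bench. Fork: x -18 to 18, y -20 to 20, top z 100 mm. A link bar 18 mm wide (z 74 to 96) runs from the fork along +x to the ramp, which starts at x 170 mm, is 260 mm wide, under 230 mm high.
- pin (a joint): How far the clevis pin is pulled out of the fork, m: 0 = fully home (head against the fork, a hard stop), up to 0.042; it starts 0.028 to 0.040 out. Pushing the head towards the bracket's +y reduces it; it slides with about 6 N friction and stays put.
- pin_head (a point): Centre of the outer face of the pin's round head (36 mm diameter, 10 mm thick), at x 0, z 85 mm of the bracket, on its -y side; the face looks to the bracket's -y. With the pin home it is at y -30 mm.
- hole_middle (a point): Point fixed at (0, 46, 85) mm of the bracket, same axes. With the pin home, its cross hole lies on the pin's centre line up to 13 mm from this point towards the bracket's +y or -y: the reach varies and is not measured, so look, or feel outwards from the fork along the pin's crest (97 mm high). Hole 7.2 mm square, vertical, right through; the pin ends 14 mm beyond it (do not take that edge for it).
- cotter: Spring cotter, loose, ~60 g, upright in the yellow block. Origin: where the leg meets the flat underside of the orange handle; z up along the leg. Handle x -12 to 14, y -7 to 7, z 0 to 40 mm: grip across y. On the +x side the bow (5 mm wire) hangs down to z -40 mm. Insert with its x axis along the bracket's x, either way round. Seated: handle underside on the pin, origin 97 mm above the bench.
- leg_tip (a point): Tip of the straight steel leg, 46 mm below the cotter's origin, axes as the cotter. Leg 5 mm diameter, its last 2.5 mm narrowed to 4 mm.
- bow (a joint): How far the bow is spread from its free shape, rad: 0 free, about 0.2 when its narrowest part rides over the pin's widest part (roughly 10 to 15 N of push, the handle then about 12 mm above the pin), near 0 again once snapped over.
- block: Yellow block, fixed, 50 x 26 mm and 58 mm high on a 70 x 50 x 6 mm foot, with one slot 8 mm wide along its x axis. Origin: on the bench under the cotter's leg. The cotter's handle rests on its top; the leg and bow hang in the slot. Lift straight up at least 50 mm to clear.
- tape: Clear packing tape roll lying flat, 90 mm across, 48 mm high, origin at the centre of its underside. Leave alone.
- flask: Teal flask, 66 mm diameter, 190 mm high, standing; origin at the centre of its underside. Leave alone.
- carton: Loose small carton, 120 x 90 x 60 mm, origin at the centre of its underside. Leave alone.
Not all that is in view belongs to the job. Of the things that look like the cotter, the middle-sized one is meant.

How it is judged:
By the outcome, as a careful person would: the job done as asked, in the order asked, and still so for the second after the job is handed in, with the robot touching nothing.
It also fails if it takes over 72 s, if anything falls off the work surface, if the arm or the gripper's body presses on something with over 40 N, if the wrist force passes 120 N, or if a joint passes its speed limit or range.

## Robot

A 6-joint arm with a two-finger parallel gripper is mounted at the origin on the work surface. World frame = base frame: x ahead of the robot, y to its left, z up, the work surface at z = 0. Lengths are in mm, angles in rad, forces in N, time in s.
With the tool pointing down it reaches from about 275 to 750 mm from the base axis. Payload 10.2 kg.
Tool frame: the origin (TCP) lies midway between the tips of the shut fingers; the grasp point (between the pads) lies 19 mm behind it; z points along the fingers, y is the line along which they close (so a half turn about z gives the same grasp; the last joint's range is limited). The gripper opens to 85 mm and grips with 20 to 120 N. Pads are 22 mm wide; open, the fingers measure 114 mm over their backs; the gripper's body (76 mm by 85 mm) begins 54 mm behind the grasp point. The pads swing forward as they close: fully open they stand 13 mm farther back than shut.
Start: joints at [-1.483, 0.313, 1.498, -0, 1.331, -0.223], TCP at [160.543, -499.857, 231.294] pointing down, gripper open.
Joint ranges: [-2.94, 2.94], [-0.97, 2.17], [0.19, 2.56], [-1.23, 4.37], [0.02, 3.11], [-2.88, 2.88]. Speed limits (rad/s): [2.39, 2.39, 3.01, 3.14, 3.14, 3.14].

## Interface

Orientations are given as a unit quaternion [w, x, y, z].
In Python, from rig import ctrl gives the robot as it stands.
- The arm moves only by the tool send_rows, never from a script. Its argument "targets" is a list of rows, each an object with "offset": the shift along the world's x, y, z in cm, a list of three; "spin": the turn about the world's z in rad. A call has 1 to 8 rows; each row is the pose to reach, as a shift and turn from the pose commanded when the call began; what a row does not reach only later rows make up. A row lasts 1/12 s, in which the tool goes at most 41.7 mm and 7.16 degrees, less where a joint would pass 70% of its speed; a pose out of reach is approached as far as the arm can. A call with a gripper value outside its range is refused whole. "grip" is the opening, from 0 (shut) to 1 (fully open), set as the call begins (left out, the last holds). The fingers move at their own pace and stop on an object; "squeeze" is the grip in N (left out, the last holds). Time passes only in rows, so rows that repeat a pose let the fingers close. It gives the time, the measured TCP pose, the force, the opening and the grip force at its end, in the units of the state.
- ctrl.sense(): the state, without advancing time (a new reading comes with each control period).
- ctrl.capture(name): name is "side" or "top"; returns (picture, depth): 480x640x3 uint8, red, green, blue; 480x640 float32, mm along the optical axis (not along the pixel's ray), 0 where there is no reading.
- ctrl.calibration(name): a dict with "fx", "fy", "cx", "cy" (pixels), "view" (4x4, takes a point from world to camera coordinates). Camera axes: x right, y down, z forward; pixel columns grow to the right and rows downward; lengths in mm; the calibration is good to about 2 mm. A picture is of the moment at which its call begins. calibration takes no time and is no camera call.
- ctrl.finish_job(): hands the job in; it is judged then, once.
Trained networks look in the newest picture that a camera, given by its name, has taken for a name from the list of things; names that differ only in an ending like _2 or _b are one class to them, and where a whole thing is asked for, a point or a joint stands for the part that bears it (a point fixed in the world has none). Each returns a list of dicts, best first, with "conf" (0 to 1); they miss things now and then, are a little off and sometimes report something else, mostly with a low value. They report only what shows in the picture. A call takes as long as a camera call. They do not tell look-alikes from the thing itself.
- ctrl.search_frame(camera, query): "box" ([left, top, right, bottom] in pixels, round what is visible of it).
- ctrl.place_of(camera, query): "uv" ([column, row] in pixels: a listed point, or the origin of a listed thing).
The state is a dict: "time_s": time; "joints": joint angles; "dq": joint speeds; "tau": joint torques, N m; "eef_pos": TCP position; "ee_rot": TCP orientation; "force": force on the tool from outside, world axes, zero at the start; "wrist_torque": the same for the moment, N m; "grip_width": opening from 0.0 (shut) to 1.0 (fully open); "grip_force": force on a finger pad.
Only numpy, scipy, OpenCV 4.12 (cv2) and the standard library are available. Lean on these libraries where they do the work, as an engineer would, in place of code of your own. Each camera call takes 0.05 s, during which the arm holds its last target. There are 200 camera calls.

## Working session

There is one attempt and no reset: what is moved stays moved. The work goes in short steps, Python scripts to look and compute and a tool call to move; the robot and the scene stay as the last step left them, time stands still between calls to the robot, and variables do not carry over. Pictures are saved under pics/ and viewed, at most 10 in all, crops included, and the job is handed in when it is done.

Besides the shell and the picture viewer there is one more tool, called after ">>>" as name(argument=value, ...), one argument or row to a line, values as JSON. send_rows: Moves the arm, as the interface text tells. Its arguments: {"type":"object","properties":{"targets":{"type":"array"},"grip":{"type":"number"},"squeeze":{"type":"number"}},"required":["targets"]}

```bash
mkdir -p pics; cat > h.py <<'E'
import numpy as np, cv2
from rig import ctrl
def world(cam,u,v,d):
    c=ctrl.calibration(cam); p=np.array([(u-c['cx'])/c['fx']*d,(v-c['cy'])/c['fy']*d,d,1])
    return (np.linalg.inv(np.array(c['view']))@p)[:3]
def cloud(cam,depth):
    c=ctrl.calibration(cam); v,u=np.mgrid[0:480,0:640]
    P=np.stack([(u-c['cx'])/c['fx']*depth,(v-c['cy'])/c['fy']*depth,depth,np.ones_like(depth)],-1)
    W=(P@np.linalg.inv(np.array(c['view'])).T)[...,:3]; W[depth==0]=np.nan; return W
def proj(cam,p):
    c=ctrl.calibration(cam); q=np.array(c['view'])@np.array([*p,1.]); return np.array([c['fx']*q[0]/q[2]+c['cx'],c['fy']*q[1]/q[2]+c['cy'],q[2]])
def onz(cam,u,v,z):
    a=world(cam,u,v,100.);b=world(cam,u,v,1000.); return a+(b-a)*(z-a[2])/(b[2]-a[2])
def save(n,im): cv2.imwrite('pics/'+n,im[...,::-1])
E
python3 - <<'E'
from h import *
s=ctrl.sense(); print(s)
for c in ('top','side'):
    im,d=ctrl.capture(c); save(c+'0.png',im); np.savez('/tmp/'+c+'0.npz',im=im,d=d)
    W=cloud(c,d)
    for q in ('cotter','block','pin_head','hole_middle','bracket','leg_tip'):
        for r in ctrl.place_of(c,q)[:4]:
            u,v=r['uv']; ui,vi=int(np.clip(u,0,639)),int(np.clip(v,0,479)); print(c,q,np.round(r['uv'],1),round(r['conf'],2),np.round(W[vi,ui]))
E
```

```text
{'time_s': 0.0, 'joints': array([-1.48340887e+00,  3.13468304e-01,  1.49843656e+00, -4.11103671e-05,
        1.33099469e+00, -2.23399400e-01]), 'dq': array([-0.00054109, -0.00094924, -0.0024687 , -0.0002964 ,  0.00127613,
       -0.00174583]), 'tau': array([-1.13557817e-03, -4.12269044e+01, -2.59748125e+01, -2.39046940e-04,
        4.16213574e-03,  1.71244555e-06]), 'eef_pos': array([ 160.50488772, -499.59303753,  230.72590681]), 'ee_rot': array([-6.53292949e-04,  9.87949748e-01,  1.54773602e-01,  2.44863805e-05]), 'force': array([-0.14906936, -0.17873146, -0.35403624]), 'wrist_torque': array([-0.00619133,  0.00341936,  0.0835887 ]), 'grip_force': 0.0, 'grip_width': 1.0014258669804925}
top cotter [281.  303.5] 0.87 [350. 131.  19.]
top cotter [275.7 236.9] 0.59 [484. 139.  96.]
top cotter [331.2 245.9] 0.44 [479.  27.  10.]
top block [279.1 238.8] 0.79 [485. 135.  64.]
top pin_head [435.6 214.9] 0.73 [ 534. -182.  101.]
top hole_middle [382.  203.3] 0.9 [577. -86.   2.]
top bracket [399.1 212.8] 0.55 [ 540. -112.   85.]
top leg_tip [268.6 333. ] 0.8 [284. 160.  -3.]
top leg_tip [338.1 262. ] 0.66 [442.  11.   2.]
side cotter [371.  297.2] 0.9 [339. 130.  16.]
side cotter [301.1 266.5] 0.57 [480. 152.  64.]
side cotter [324.4 255.7] 0.56 [480.  30.   8.]
side block [297.3 286.7] 0.56 [487. 156.  14.]
side pin_head [333.  176.7] 0.72 [ 546. -183.   89.]
side hole_middle [315.2 192. ] 0.93 [ 559. -100.   83.]
side bracket [323.3 216.6] 0.86 [ 539. -106.   17.]
side leg_tip [397.8 315.2] 0.8 [282. 139.  -2.]
side leg_tip [345.6 253.2] 0.7 [443.  -5.   1.]
```

View pics/top0.png

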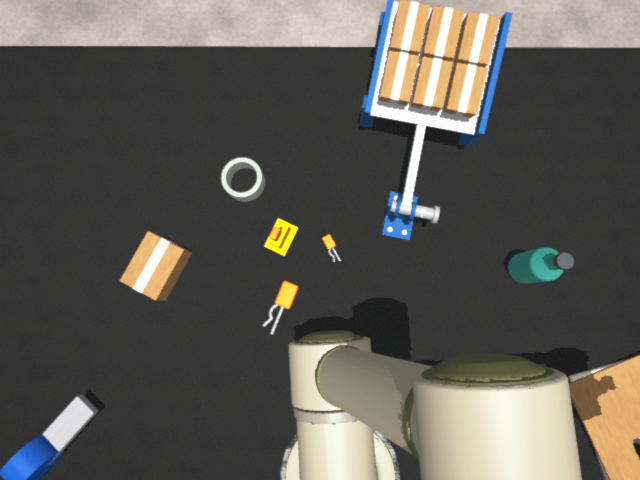

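View pics/side0.png

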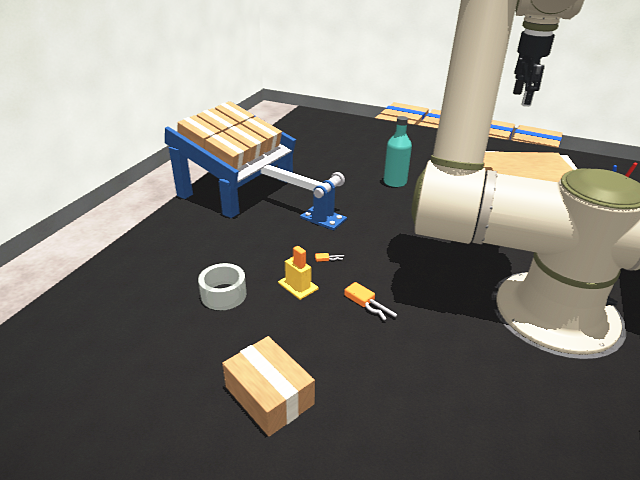

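Cotter-like things in the top picture: a large one lying at (281,303), one upright in the yellow block at (279,237), and a small one lying at (331,246). The upright one in the block fits: it is middle-sized and stands where the task says it is. I'll enlarge that area to confirm, and fit the poses from depth.

```bash
python3 - <<'E'
from h import *
z=np.load('/tmp/top0.npz'); im,d=z['im'],z['d']; W=cloud('top',d)
a=cv2.resize(im[190:340,225:375],(390,390),interpolation=cv2.INTER_CUBIC); b=cv2.resize(im[180:250,375:445],(390,390),interpolation=cv2.INTER_CUBIC)
save('crop1.png',np.hstack([a,b]))
hsv=cv2.cvtColor(im,cv2.COLOR_RGB2HSV)
orange=(hsv[...,0]<19)&(hsv[...,1]>200)&(hsv[...,2]>100)
def sel(m,u0,u1,v0,v1): 
    k=np.zeros_like(m);k[v0:v1,u0:u1]=m[v0:v1,u0:u1];return k
m=sel(orange&(W[...,2]>85),255,305,215,260); P=W[m]
print('handle top',len(P),P.mean(0),cv2.minAreaRect(P[:,:2].astype(np.float32)))
yel=(hsv[...,0]>=20)&(hsv[...,0]<35)&(hsv[...,1]>150)
for lo,hi in((45,75),(-5,20)):
    P=W[sel(yel&(W[...,2]>lo)&(W[...,2]<hi),255,305,210,262)]; print('yel',len(P),P.mean(0),cv2.minAreaRect(P[:,:2].astype(np.float32)))
# link bar
x,y,zz=W[...,0],W[...,1],W[...,2]
m=sel((zz>85)&(zz<106),395,430,130,190);P=W[m];l=cv2.fitLine(P[:,:2].astype(np.float32),cv2.DIST_HUBER,0,.01,.01).ravel();print('link',len(P),P[:,2].mean(),l,np.arctan2(l[1],l[0]))
m=sel((zz>70)&(zz<125),380,445,190,235);
for v in range(192,232,2): print(v,' '.join('%4d'%W[v,u,2] if W[v,u,2]==W[v,u,2] else 'nan' for u in range(384,446,2)))
E
```

```text
handle top 28 [487.45033958 135.37681413  94.76658975] ((488.7639465332031, 135.55242919921875), (4.224063873291016, 25.83919906616211), 65.69274139404297)
yel 204 [494.30786411 134.73731946  58.34290855] ((495.47515869140625, 138.3312530517578), (26.262304306030273, 49.99116897583008), 65.70761108398438)
yel 397 [491.00468719 134.30547886   5.890964  ] ((496.615234375, 139.21017456054688), (54.15364074707031, 73.59095001220703), 65.2891845703125)
link 566 96.22197104400414 [ 9.8130518e-01 -1.9245824e-01  6.4855865e+02 -1.4257784e+02] -0.1936666
192    1    0    2   10    6    7    0   -1    1   -1   94   97   96   96   95    0   -2    2    0    0   -1    1    0    1   -1    4    0    1    3    0    0
194    2    3   -1    7   10    9    7    6    6    7   97   98   97   98   96    4   -1    0    2    0    0    4    1   -2   -3    0    0    0    0    0    2
196    2    0   -1   10    8   11   14    7    6    9   96   97   97   95   96   10   -1    1    0   -1    0   -2    0    0    0    0    0    0    1    0    1
198    5    0    0    6    9   11   10   90    8   78   95   97   98   
[... 1930 characters left out ...]
   0    1    1    2    0    0   87   88   92    0    0   -1   -1
224    9    9    6    7    9    9   11    6    6    8   12   17    7    7    7    0    0    1    2   -2    0    0    0    0   -4    3    0    0    2    2   -3
226    8    7    6    8    7    8   10    7    9   10    5   10   14    8    8    2    0   -1    1    2    0    3    2   -2    0    1    0    1    3    0    0
228    8    9   14   14   12    9    7    8    7    7    7    6    5    7    0    1    0   -2   -1    0    1    0    0    0    3    0    0    3    0   -1    2
230    7    7   10   12   13    9    6    8    5    7   12    8    9    5   -1    0    0    0    0    1    3    2    0    1    0    0    4    0   -1    0    0
```

View pics/crop1.png

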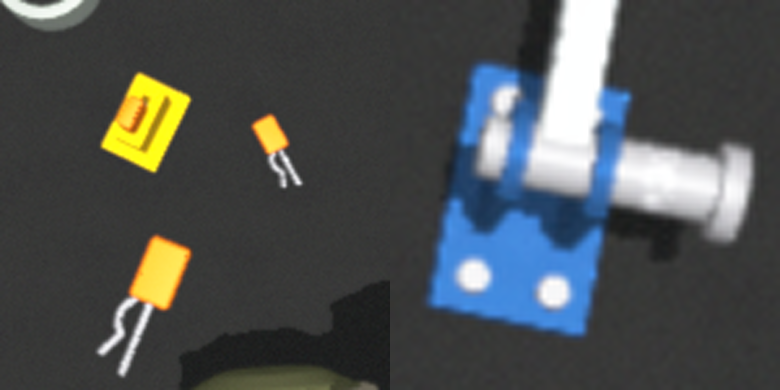

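```bash
python3 - <<'E'
from h import *
z=np.load('/tmp/top0.npz'); W=cloud('top',z['d']); zz=W[...,2]
yaw=-0.1937; ex=np.array([np.cos(yaw),np.sin(yaw)]); ey=np.array([-ex[1],ex[0]])
o0=np.array([648.56,-142.58])
def B(m): P=W[m]; return np.c_[(P[:,:2]-o0)@ex,(P[:,:2]-o0)@ey,P[:,2]]
m=np.zeros(zz.shape,bool); m[185:235,378:450]=True
P=B(m&(zz>60)&(zz<110))
print('y range',np.percentile(P[:,1],[0,1,99,100]))
from scipy.optimize import least_squares
# shaft between head and fork: y in -55..-25
for lo,hi,r in((-50,-24,12),(P[:,1].min()+1.5,P[:,1].min()+8,18)):
    S=P[(P[:,1]>lo)&(P[:,1]<hi)&(P[:,2]>84)]
    f=lambda q:np.hypot(S[:,0]-q[0],S[:,2]-q[1])-r
    s=least_squares(f,[np.median(S[:,0]),85],loss='soft_l1'); print('axis x,z',lo,hi,len(S),s.x)
for s0 in range(-75,40,3):
    S=P[(P[:,1]>=s0)&(P[:,1]<s0+3)&(P[:,2]>75)]
    if len(S): print(s0,len(S),np.round([S[:,0].min(),S[:,0].max(),S[:,2].max()]))
# handle
m=np.zeros(zz.shape,bool); m[210:262,255:305]=True
H=W[m&(zz>72)&(zz<110)]; print('handle',len(H)); T=H[H[:,2]>90]
ec=np.array([.911,-.412]); en=np.array([.412,.911]); c=np.array([495.5,138.3])
for n,Q in(('all',H),('top',T)): print(n,len(Q),np.round(np.percentile((Q[:,:2]-c)@ec,[0,3,97,100]),1),np.round(np.percentile((Q[:,:2]-c)@en,[0,3,97,100]),1),Q[:,2].max())
z=np.load('/tmp/side0.npz'); im=z['im'];W=cloud('side',z['d']);zz=W[...,2]
m=np.zeros(zz.shape,bool); m[240:275,285:315]=True
H=W[m&(zz>64)&(zz<110)]
print('side',len(H),np.round(np.percentile((H[:,:2]-c)@ec,[0,3,97,100]),1),np.round(np.percentile((H[:,:2]-c)@en,[0,3,97,100]),1),H[:,2].max())
Y=W[m&(zz>56)&(zz<61)]
print('side yel top',len(Y),np.round(np.percentile((Y[:,:2]-c)@ec,[0,3,97,100]),1),np.round(np.percentile((Y[:,:2]-c)@en,[0,3,97,100]),1))
E
```

```text
y range [-68.83688168 -66.94563126  26.82393854  27.56016738]
axis x,z -50 -24 154 [-101.66117868   85.59708985]
axis x,z -67.33688167506382 -60.83688167506382 54 [-101.70559501   85.14490669]
-69 17 [-119.  -87.  104.]
-66 26 [-119.  -88.  105.]
-63 28 [-119.  -86.  105.]
-60 34 [-119.  -87.  104.]
-57 21 [-114.  -91.   99.]
-54 16 [-113.  -92.   99.]
-51 18 [-113.  -92.  100.]
-48 16 [-113.  -91.  100.]
-45 19 [-114.  -92.   99.]
-42 17 [-113.  -92.   97.]
-39 17 [-114.  -93.  100.]
-36 19 [-114.  -91.  100.]
-33 16 [-114.  -93.   99.]
-30 19 [-113.  -93.   99.]
-27 18 [-114.  -91.  100.]
-24 15 [-116.  -92.   99.]
-21 29 [-120.  -86.  103.]
-18 26 [-120.  -87.  101.]
-15 30 [-120.  -84.  101.]
-12 27 [-114.  -55.   99.]
-9 44 [-114.  -54.   99.]
-6 47 [-114.  -53.  100.]
-3 43 [-114.  -54.  101.]
0 45 [-114.  -55.  100.]
3 43 [-113.  -56.  102.]
6 52 [-115.  -56.  101.]
9 19 [-120.  -92.  102.]
12 29 [-121.  -86.  102.]
15 25 [-121.  -85.  102.]
18 25 [-119.  -86.  103.]
21 17 [-113.  -93.   99.]
24 17 [-113.  -94.   99.]
27 8 [-111.  -93.   98.]
handle 110
all 110 [-18.  -17.6   6.7   7.9] [-7.4 -7.2  5.8  6.3] 103.27303582943796
top 90 [-17.9 -17.    6.8   7.9] [-7.4 -7.1  5.9  6.3] 103.27303582943796
side 212 [-23.2 -21.9   4.1   5.8] [-6.5 -4.9  7.8  8.8] 98.18191893467144
side yel top 102 [-29.1 -28.   21.9  22.6] [-12.8 -11.9  13.6  14.5]
```

The crop shows the upright cotter in the block at crop (130,112), mid-sized between the large one at (160,270) and the small one at (270,135), so that is the one to take. The pin head is at the right of the fork and is about 38 mm out. I'll go to the pin head first, with the fingers shut.

>>> send_rows(
  targets=[
    {"offset": [36.8, 27.0, 2.0], "spin": -0.505},
    {"offset": [36.8, 27.0, 2.0], "spin": -0.505},
    {"offset": [36.8, 27.0, 2.0], "spin": -0.505},
    {"offset": [36.8, 27.0, 2.0], "spin": -0.505},
    {"offset": [36.8, 27.0, 2.0], "spin": -0.505},
    {"offset": [36.8, 27.0, 2.0], "spin": -0.505},
    {"offset": [36.8, 27.0, 2.0], "spin": -0.505},
    {"offset": [36.8, 27.0, 2.0], "spin": -0.505},
  ],
  grip=0,
  squeeze=40,
)

```text
time_s: 1.37
eef_pos: [418.1, -310.7, 245.5]
ee_rot: [0.0, 0.995, -0.097, 0.0]
force: [0.6, -0.1, 0.1]
grip_width: -0.003
grip_force: 0.0
```

>>> send_rows(
  targets=[
    {"offset": [11.0, 8.2, 0], "spin": 0},
    {"offset": [11.0, 8.2, 0], "spin": 0},
    {"offset": [11.0, 8.2, 0], "spin": 0},
    {"offset": [11.0, 8.2, 0], "spin": 0},
    {"offset": [11.0, 8.2, -8], "spin": 0},
    {"offset": [11.0, 8.2, -16.7], "spin": 0},
    {"offset": [11.0, 8.2, -16.7], "spin": 0},
    {"offset": [11.0, 8.2, -16.7], "spin": 0},
  ],
)

```text
time_s: 2.03
eef_pos: [526.4, -230.1, 77.0]
ee_rot: [0.0, 0.995, -0.097, 0.0]
force: [0.2, 0.5, -0.9]
grip_width: 0.0
grip_force: 0.0
```

```bash
python3 - <<'E'
from h import *
s=ctrl.sense();print(s['eef_pos'],s['force'])
for c in('side','top'):
    im,d=ctrl.capture(c); save(c+'1.png',im)
    p=[int(a) for a in proj(c,(540,-160,85))[:2]]
    k=im[max(0,p[1]-60):p[1]+60,max(0,p[0]-60):p[0]+60]; 
    globals()[c]=cv2.resize(k,(390,390),interpolation=cv2.INTER_CUBIC)
save('push1.png',np.hstack([side,top]))
E
```

```text
[ 526.43113318 -230.1412567    76.95277872] [ 0.22533528  0.53294628 -0.92793267]
```

View pics/push1.png

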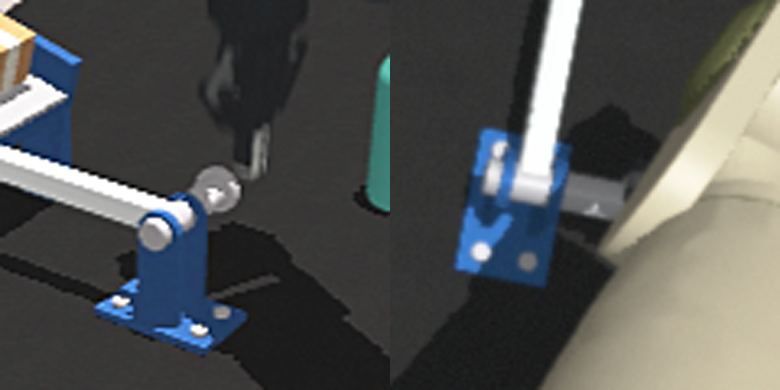

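The left half (side view) shows the shut fingers at about (255,150), beside the head at (215,190). I'll push along the bracket's +y in small rows.

>>> send_rows(
  targets=[
    {"offset": [0.39, 1.96, 0], "spin": 0},
    {"offset": [0.48, 2.45, 0], "spin": 0},
    {"offset": [0.58, 2.94, 0], "spin": 0},
    {"offset": [0.67, 3.43, 0], "spin": 0},
    {"offset": [0.77, 3.92, 0], "spin": 0},
  ],
)

```text
time_s: 2.55
eef_pos: [535.1, -192.6, 80.9]
ee_rot: [0.002, 0.995, -0.097, 0.001]
force: [-3.2, -5.4, 3.9]
grip_width: -0.0
grip_force: 3.2
```

>>> send_rows(
  targets=[
    {"offset": [0.1, 0.49, 0], "spin": 0},
    {"offset": [0.19, 0.98, 0], "spin": 0},
    {"offset": [0.29, 1.47, 0], "spin": 0},
    {"offset": [0.35, 1.77, 0], "spin": 0},
  ],
)

```text
time_s: 2.88
eef_pos: [538.5, -174.7, 80.9]
ee_rot: [0.002, 0.995, -0.097, 0.001]
force: [-4.6, -6.7, 3.5]
grip_width: 0.001
grip_force: 3.1
```

>>> send_rows(
  targets=[
    {"offset": [0.04, 0.2, 0], "spin": 0},
    {"offset": [0.08, 0.39, 0], "spin": 0},
    {"offset": [0.1, 0.49, 0], "spin": 0},
  ],
)

```text
time_s: 3.13
eef_pos: [539.4, -170.0, 80.9]
ee_rot: [0.002, 0.995, -0.097, 0.001]
force: [-3.9, -5.4, 4.3]
grip_width: 0.001
grip_force: 3.1
```

>>> send_rows(
  targets=[
    {"offset": [0.02, 0.1, 0], "spin": 0},
    {"offset": [0.04, 0.2, 0], "spin": 0},
  ],
)

```text
time_s: 3.3
eef_pos: [539.8, -168.1, 80.9]
ee_rot: [0.002, 0.995, -0.097, 0.001]
force: [-4.5, -5.7, 3.6]
grip_width: -0.002
grip_force: 3.1
```

>>> send_rows(
  targets=[
    {"offset": [0.02, 0.1, 0], "spin": 0},
    {"offset": [0.03, 0.15, 0], "spin": 0},
  ],
)

```text
time_s: 3.47
eef_pos: [540.0, -166.6, 80.9]
ee_rot: [0.002, 0.995, -0.097, 0.001]
force: [-3.6, -5.2, 4.5]
grip_width: -0.001
grip_force: 3.1
```

>>> send_rows(
  targets=[
    {"offset": [0.02, 0.1, 0], "spin": 0},
    {"offset": [0.02, 0.1, 0], "spin": 0},
  ],
)

```text
time_s: 3.63
eef_pos: [540.1, -166.3, 80.9]
ee_rot: [0.002, 0.995, -0.097, 0.001]
force: [-3.7, -8.3, 3.6]
grip_width: 0.004
grip_force: 4.8
```

>>> send_rows(
  targets=[
    {"offset": [0.02, 0.1, 0], "spin": 0},
    {"offset": [0.02, 0.1, 0], "spin": 0},
  ],
)

```text
time_s: 3.8
eef_pos: [540.2, -166.1, 80.9]
ee_rot: [0.003, 0.995, -0.097, 0.001]
force: [-7.2, -12.6, 4.0]
grip_width: -0.002
grip_force: 7.2
```

The force is rising against a hard stop at the expected home position, so I'll back off, lift and go to the block.

>>> send_rows(
  targets=[
    {"offset": [-0.8, -3.9, 0], "spin": 0},
    {"offset": [-0.8, -3.9, 4], "spin": 0},
    {"offset": [-0.8, -3.9, 8], "spin": 0},
    {"offset": [-0.8, -3.9, 12], "spin": 0},
    {"offset": [-0.8, -3.9, 14], "spin": 0},
    {"offset": [-4.9, 30.6, 14], "spin": -0.231},
    {"offset": [-4.9, 30.6, 14], "spin": -0.231},
    {"offset": [-4.9, 30.6, 14], "spin": -0.231},
  ],
)

```text
time_s: 4.47
eef_pos: [517.1, -77.4, 220.5]
ee_rot: [0.0, 0.977, -0.215, 0.002]
force: [1.0, 0.6, 0.6]
grip_width: 0.003
grip_force: 0.0
```

>>> send_rows(
  targets=[
    {"offset": [-3.5, 22.0, 0], "spin": -0.1},
    {"offset": [-3.5, 22.0, 0], "spin": -0.1},
    {"offset": [-3.5, 22.0, 0], "spin": -0.1},
    {"offset": [-3.5, 22.0, 0], "spin": -0.1},
    {"offset": [-3.5, 22.0, 0], "spin": -0.1},
    {"offset": [-3.5, 22.0, 0], "spin": -0.1},
  ],
  grip=0.6,
)

```text
time_s: 4.97
eef_pos: [481.3, 145.8, 220.5]
ee_rot: [-0.001, 0.966, -0.258, 0.001]
force: [0.9, -1.2, -0.3]
grip_width: 0.596
grip_force: 0.0
```

```bash
python3 - <<'E'
from h import *
s=ctrl.sense();print(s['time_s'],s['eef_pos'],s['ee_rot'],s['force'],s['grip_width'])
for c in('side','top'):
    im,d=ctrl.capture(c); np.savez('/tmp/'+c+'2.npz',im=im,d=d)
    for q in('pin_head','hole_middle'): print(c,q,[(np.round(r['uv'],1),round(r['conf'],2)) for r in ctrl.place_of(c,q)[:2]])
    p=[int(a) for a in proj(c,(552,-110,90))[:2]]; print(p)
    k=im[max(0,p[1]-40):p[1]+40,max(0,p[0]-40):p[0]+40]; 
    globals()[c]=cv2.resize(k,(400,400),interpolation=cv2.INTER_CUBIC)
save('home2.png',np.hstack([side,top]))
E
```

```text
4.9667 [481.32040716 145.78309954 220.4944927 ] [-9.12383956e-04  9.66164012e-01 -2.57924539e-01  1.09616082e-03] [ 0.87769479 -1.22153053 -0.26603536] 0.5956717295522064
side pin_head [(array([326. , 183.7]), 0.62)]
side hole_middle [(array([313.1, 193.2]), 0.64)]
[319, 188]
top pin_head [(array([417.4, 213. ]), 0.89)]
top hole_middle [(array([381.9, 206.2]), 0.81), (array([399.4, 213. ]), 0.32)]
[398, 205]
```

View pics/home2.png

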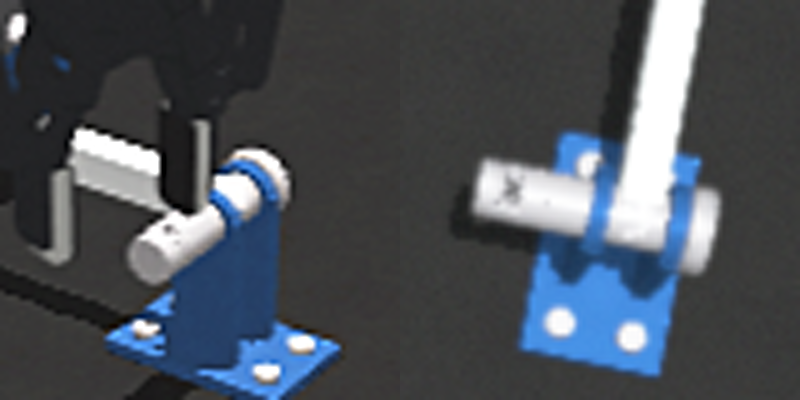

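Pin is home: in the top crop (right half) the head sits against the fork at (705,230), and the cross hole is the dark spot at (512,188). In the side crop the hole is at (172,230). Next I'll work out the hole's position and the grasp offsets.

```bash
python3 - <<'E'
from h import *
yaw=-0.1937; ex=np.array([np.cos(yaw),np.sin(yaw)]); ey=np.array([-ex[1],ex[0]]); o=np.array([548.8,-123.0])
for c,(u,v) in(('top',(380,202)),('side',(313,194))):
    z=np.load('/tmp/%s2.npz'%c); g=cv2.cvtColor(z['im'],cv2.COLOR_RGB2GRAY).astype(float)
    k=g[v-3:v+4,u-3:u+4]; print(k.astype(int))
    w=np.clip(np.percentile(k,70)-25-k,0,None); vv,uu=np.mgrid[v-3:v+4,u-3:u+4]; U,V=(w*uu).sum()/w.sum(),(w*vv).sum()/w.sum()
    p=onz(c,U,V,96.5); r=p[:2]-o; print(c,U,V,p,'bracket',r@ex,r@ey)
    W=cloud(c,z['d']); 
    b=np.stack([(W[...,:2]-o)@ex,(W[...,:2]-o)@ey,W[...,2]],-1)
    m=(abs(b[...,0])<14)&(b[...,1]>24)&(b[...,1]<80)&(b[...,2]>80)&(b[...,2]<105)
    P=b[m]; print('tip y',np.percentile(P[:,1],[95,99,100]),'xmean',P[:,0].min(),P[:,0].max())
z=np.load('/tmp/top2.npz')
E
```

```text
[[225 216 197 218 221 205 204]
 [233 220 175 205 214 195 222]
 [240 225 160 152 183 208 232]
 [241 227 170 131 142 206 242]
 [236 198 136 127 158 233 250]
 [223 197 171 171 167 218 251]
 [191 218 205 182 185 227 238]]
top 379.93019135364995 202.52267895109853 [557.09397008 -72.21795274  96.5       ] bracket -1.6362251819198632 51.4288735173705
tip y [62.97209119 64.43240761 64.64059204] xmean -13.131108347254893 11.048500446368571
[[ 26  72 216 255 255 255 171]
 [163 255 253 255 255 255 255]
 [255 218 113 175 247 252 248]
 [255 236 165 205 206 242 241]
 [255 255 255 255 251 243 243]
 [254 255 251 237 199 227 219]
 [168 238 247 241 235 207 193]]
side 311.8475317642158 192.7854613622162 [554.84717983 -71.31733105  96.5       ] bracket -4.014359197675214 51.88016551691941
tip y [66.15177135 67.02463535 67.88894021] xmean -13.941405103892325 7.908070669431123
```

>>> send_rows(
  targets=[
    {"offset": [0.84, -0.48, -2], "spin": 0.1},
    {"offset": [0.84, -0.48, -5], "spin": 0.1},
    {"offset": [0.84, -0.48, -9], "spin": 0.1},
    {"offset": [0.84, -0.48, -12], "spin": 0.1},
    {"offset": [0.84, -0.48, -14], "spin": 0.1},
    {"offset": [0.84, -0.48, -15.4], "spin": 0.1},
    {"offset": [0.84, -0.48, -15.4], "spin": 0.1},
  ],
)

```text
time_s: 5.85
eef_pos: [489.6, 135.6, 62.1]
ee_rot: [0.001, 0.977, -0.212, -0.002]
force: [-0.8, 0.2, 0.1]
grip_width: 0.601
grip_force: 0.0
```

>>> send_rows(
  targets=[
    {"offset": [0, 0, 0], "spin": 0},
    {"offset": [0, 0, 0], "spin": 0},
    {"offset": [0, 0, 0], "spin": 0},
    {"offset": [0, 0, 0], "spin": 0},
    {"offset": [0, 0, 0], "spin": 0},
    {"offset": [0, 0, 0], "spin": 0},
  ],
  grip=0,
  squeeze=60,
)

```text
time_s: 6.35
eef_pos: [492.2, 137.7, 66.1]
ee_rot: [-0.001, 0.977, -0.211, 0.002]
force: [2.6, 5.5, 1.2]
grip_width: 0.153
grip_force: 60.1
```

>>> send_rows(
  targets=[
    {"offset": [0, 0, 1], "spin": 0},
    {"offset": [0, 0, 2.5], "spin": 0},
    {"offset": [0, 0, 5], "spin": 0},
    {"offset": [0, 0, 8], "spin": 0},
    {"offset": [0, 0, 11], "spin": 0},
    {"offset": [0, 0, 12], "spin": 0},
    {"offset": [0, 0, 12], "spin": 0},
  ],
)

```text
time_s: 6.93
eef_pos: [491.9, 137.0, 187.5]
ee_rot: [-0.001, 0.977, -0.211, 0.003]
force: [0.0, -0.1, -0.5]
grip_width: 0.154
grip_force: 59.9
```

>>> send_rows(
  targets=[
    {"offset": [7.05, -21.0, -1], "spin": 0.232},
    {"offset": [7.05, -21.0, -1], "spin": 0.232},
    {"offset": [7.05, -21.0, -1], "spin": 0.232},
    {"offset": [7.05, -21.0, -1], "spin": 0.232},
    {"offset": [7.05, -21.0, -1], "spin": 0.232},
    {"offset": [7.05, -21.0, -1], "spin": 0.232},
    {"offset": [7.05, -21.0, -1], "spin": 0.232},
    {"offset": [7.05, -21.0, -1], "spin": 0.232},
  ],
)

```text
time_s: 7.6
eef_pos: [560.6, -73.7, 172.7]
ee_rot: [-0.0, 0.995, -0.097, -0.001]
force: [0.3, 1.2, -0.5]
grip_width: 0.152
grip_force: 59.9
```

>>> send_rows(
  targets=[
    {"offset": [0, 0, 0], "spin": 0},
    {"offset": [0, 0, 0], "spin": 0},
  ],
)

```text
time_s: 7.77
eef_pos: [560.8, -71.9, 174.1]
ee_rot: [-0.0, 0.995, -0.096, -0.0]
force: [-0.1, 0.8, -1.1]
grip_width: 0.15
grip_force: 59.9
```

```bash
python3 - <<'E'
from h import *
s=ctrl.sense();print(s['time_s'],s['eef_pos'],s['ee_rot'],s['force'],s['grip_width'])
t=s['eef_pos']
for c in('side','top'):
    im,d=ctrl.capture(c); np.savez('/tmp/'+c+'3.npz',im=im,d=d)
    for q in('cotter','leg_tip','hole_middle'): print(c,q,[(np.round(r['uv'],1),round(r['conf'],2)) for r in ctrl.place_of(c,q)[:4]])
    p=[int(a) for a in proj(c,t-[0,0,50])[:2]]; print(p, 'exp tip px',proj(c,t-[0,0,54]))
    k=im[max(0,p[1]-40):p[1]+40,max(0,p[0]-40):p[0]+40]; 
    globals()[c]=cv2.resize(k,(400,400),interpolation=cv2.INTER_CUBIC)
save('ins3.png',np.hstack([side,top]))
E
```

```text
7.7667 [560.82038006 -71.87132508 174.0745375 ] [-1.91068546e-04  9.95399925e-01 -9.58056935e-02 -4.71537001e-04] [-0.10132632  0.82706935 -1.09443429] 0.14987680105291173
side cotter [(array([325.5, 253. ]), 0.68), (array([312.5, 167.3]), 0.65), (array([371. , 299.2]), 0.57)]
side leg_tip [(array([397.5, 314.8]), 0.85), (array([342.7, 252. ]), 0.71), (array([310.3, 188.1]), 0.54)]
side hole_middle [(array([319.7, 193.1]), 0.94)]
[309, 181] exp tip px [ 309.64406995  183.15678887 1125.59143114]
top cotter [(array([280.5, 303.2]), 0.75)]
top leg_tip []
top hole_middle []
[381, 197] exp tip px [380.8893331  198.18506645 913.00313137]
```

View pics/ins3.png

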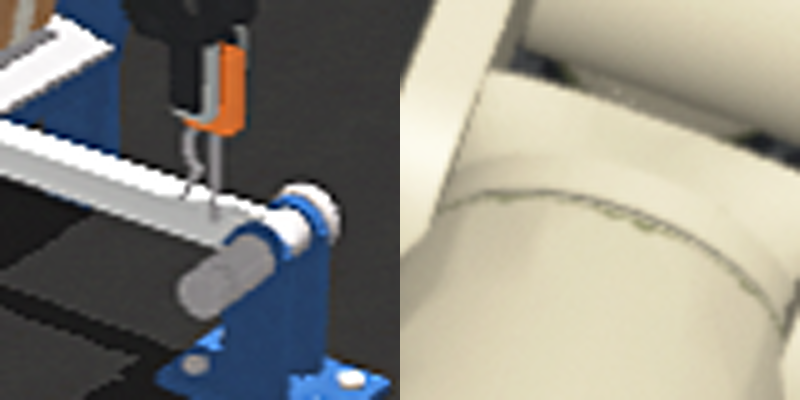

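The left half (side view) shows the cotter held, with the orange handle at (230,90), leg tip at (215,215), bow on the ramp side at (190,190), and the pin end at (205,290). The top view is blocked by the arm. I'll refine the leg against the hole, both in the side camera's frame.

```bash
python3 - <<'E'
from h import *
yaw=-0.1937; ex=np.array([np.cos(yaw),np.sin(yaw)]); ey=np.array([-ex[1],ex[0]]); o=np.array([548.8,-123.0])
br=lambda p:np.round([(p[:2]-o)@ex,(p[:2]-o)@ey],1)
h=o+51.5*ey
for n,dv in(('ex',[*ex,0]),('ey',[*ey,0]),('z',[0,0,1])): print(n,np.round((proj('side',np.array([*h,97])+10*np.array(dv))-proj('side',[*h,97]))[:2],2))
print('hole side',br(onz('side',312.2,193.35,97)), 'hole nominal px',proj('side',[*h,97])[:2])
z=np.load('/tmp/side3.npz'); im=z['im']; g=cv2.cvtColor(im,cv2.COLOR_RGB2GRAY).astype(int)
print(g[164:190,304:320])
t=ctrl.sense()['eef_pos']; print('tcp br',br(t))
hsv=cv2.cvtColor(im,cv2.COLOR_RGB2HSV); m=(hsv[...,0]<19)&(hsv[...,1]>150)&(hsv[...,2]>100); m[:140]=0;m[172:]=0;m[:,:295]=0;m[:,330:]=0
v,u=np.nonzero(m);print('orange',u.min(),u.max(),v.min(),v.max()); P=cloud('side',z['d'])[m]; print(np.round(np.nanmedian(P,0)),br(np.nanmedian(P,0)),np.nanmin(P[:,2]),np.nanmax(P[:,2]))
E
```

```text
ex [-3.52 -1.23]
ey [-2.48  1.73]
z [ 0.03 -3.79]
hole side [-6.7 54.3] hole nominal px [310.52214881 192.0349181 ]
[[ 63 111 160 160 154 154 150 139 129 131 131 128 125 110  46  55]
 [ 49  64 109 140 146 147 139 129 129 132 132 129 128 112  49  56]
 [ 50  48  88 131 123 134 138 135 132 132 134 131 126  97  50  54]
 [ 50  72 124 138  93  50  74 114 131 136 144 128  73  52  53  57]
 [ 48  87 151 126  55  43  67 125 135  87  66  63  52  53  54  56]
 [ 49  89 151 124  49  44  72 128 133  73  47  53  54  54  55  56]
 [ 47  88 153 126  50  46  73 129 133  73  47  52  55  55  55  54]
 [ 48  92 159 137  67  45  73 131 132  74  50  55  55  56  58  59]
 [ 51  63 120 141  73  40  71 128 134  75  53  57  57  55  55  55]
 [ 51  61 110 156 128  59  69 128 134  75  52  58  56  56  56  55]
 [ 50  47  61 126 173 132  66 128 132  73  50  54  55  54  56  55]
 [ 35  40  65 123 145 100  67 129 134  72  50  56  56  56  56  56]
 [ 92  21  77 143 122  49  65 127 133  72  49  53  55  56  55  54]
 [255 255 177 117  71  16  57 123 131  72  51  55  56  54  54  53]
 [255 255 110 217 255 255 106 110 125  65  44 
[... 167 characters left out ...]
9 190 189 185 173 122 223 255 255 255 255 255 255  95]
 [173 171 169 168 169 179 167 127 138 173 187 185 185 255 255 255]
 [177 176 175 173 173 176 165 134 140 168 172 163 160 167 184 255]
 [177 178 176 175 175 177 166 134 136 160 178 184 183 177 173 183]
 [177 178 176 178 177 178 171 156 157 177 177 182 188 173 108  79]
 [182 180 178 178 178 178 178 178 176 178 183 168  97  49  46  44]
 [197 188 183 181 180 177 179 179 179 186 172  98  40  48  66  63]
 [ 61 105 171 198 188 183 182 181 184 170  98  52  97 135 139 135]
 [ 50  50  54  61 104 171 196 188 176 123  47  97 133 137 139 141]]
tcp br [ 2.5 51.6]
orange 306 317 149 167
[546. -65. 186.] [-13.7  56.4] 164.9172843351289 206.2448832974277
```

```bash
python3 - <<'E'
from h import *
from scipy.optimize import least_squares
yaw=-0.1937; ex=np.array([np.cos(yaw),np.sin(yaw)]); ey=np.array([-ex[1],ex[0]]); o=np.array([548.8,-123.0])
z=np.load('/tmp/side3.npz'); im=z['im']; W=cloud('side',z['d']); b=np.stack([(W[...,:2]-o)@ex,(W[...,:2]-o)@ey,W[...,2]],-1)
hsv=cv2.cvtColor(im,cv2.COLOR_RGB2HSV); m=(hsv[...,0]<19)&(hsv[...,1]>150)&(hsv[...,2]>60); m[:140]=0;m[172:]=0;m[:,:295]=0;m[:,330:]=0
for u in range(304,320): 
    k=m[:,u]
    if k.sum()>2: print(u,k.sum(),np.round(np.median(b[:,u][k],0),1))
m2=np.zeros_like(m); m2[180:215,295:335]=True
P=b[m2&(abs(b[...,0]+2)<16)&(b[...,1]>24)&(b[...,1]<75)&(b[...,2]>70)&(b[...,2]<102)]
tip=P[(P[:,1]>62)]; print('tip',len(tip),np.median(tip[:,1]),np.median(tip[:,0]),np.median(tip[:,2]))
S=P[(P[:,1]<60)]; s=least_squares(lambda q:np.hypot(S[:,0]-q[0],S[:,2]-q[1])-12,[0,85],loss='soft_l1');print('axis',len(S),s.x)
# leg & bow depth
for r in range(168,178): print(r,[tuple(np.round(b[r,u],0)) for u in(311,312)])
E
```

```text
312 4 [ -9.5  60.3 172.2]
313 19 [-11.   58.5 190.2]
314 18 [-13.1  58.  188.6]
315 18 [nan nan nan]
316 17 [-15.6  53.8 188.1]
317 16 [-16.   50.4 185.9]
tip 62 64.64737447643088 -4.38180574087432 83.98769717509214
axis 111 [-3.33353379 83.49310341]
168 [(np.float64(-3.0), np.float64(55.0), np.float64(161.0)), (np.float64(-5.0), np.float64(53.0), np.float64(161.0))]
169 [(np.float64(-3.0), np.float64(54.0), np.float64(158.0)), (np.float64(-5.0), np.float64(53.0), np.float64(158.0))]
170 [(np.float64(-4.0), np.float64(56.0), np.float64(157.0)), (np.float64(-5.0), np.float64(54.0), np.float64(156.0))]
171 [(np.float64(-4.0), np.float64(56.0), np.float64(154.0)), (np.float64(-4.0), np.float64(53.0), np.float64(153.0))]
172 [(np.float64(-5.0), np.float64(57.0), np.float64(152.0)), (np.float64(-5.0), np.float64(54.0), np.float64(151.0))]
173 [(np.float64(-3.0), np.float64(54.0), np.float64(148.0)), (np.float64(-6.0), np.float64(55.0), np.float64(150.0))]
174 [(np.float64(-3.0), np.float64(55.0), np.float64(146.0)), (np.float64(-6.0), np.float64(55.0), np.float64(147.0))]
175 [(np.float64(-4.0), np.float64(56.0), np.float64(144.0)), (np.float64(-6.0), np.float64(54.0), np.float64(144.0))]
176 [(np.float64(-3.0), np.float64(55.0), np.float64(141.0)), (np.float64(-7.0), np.float64(56.0), np.float64(143.0))]
177 [(np.float64(-4.0), np.float64(56.0), np.float64(139.0)), (np.float64(-5.0), np.float64(53.0), np.float64(138.0))]
```

Leg and pin agree in x: -3.2 against -3.3 mm in the side camera's frame. In y the leg is within about 1 mm of the estimated hole. I'll lower to just above the crest, then feel.

>>> send_rows(
  targets=[
    {"offset": [0, 0, -1.2], "spin": 0},
    {"offset": [0, 0, -2.0], "spin": 0},
    {"offset": [0, 0, -2.0], "spin": 0},
    {"offset": [0, 0, -2.0], "spin": 0},
  ],
)

```text
time_s: 8.5
eef_pos: [561.1, -73.0, 154.2]
ee_rot: [-0.0, 0.995, -0.096, -0.0]
force: [0.3, -0.5, -0.3]
grip_width: 0.155
grip_force: 59.9
```

>>> send_rows(
  targets=[
    {"offset": [0, 0, -0.2], "spin": 0},
    {"offset": [0, 0, -0.4], "spin": 0},
    {"offset": [0, 0, -0.5], "spin": 0},
    {"offset": [0, 0, -0.5], "spin": 0},
  ],
)

```text
time_s: 8.83
eef_pos: [561.2, -73.0, 149.4]
ee_rot: [-0.0, 0.995, -0.096, -0.0]
force: [0.6, 0.4, -1.3]
grip_width: 0.155
grip_force: 59.9
```

>>> send_rows(
  targets=[
    {"offset": [0, 0, -0.2], "spin": 0},
    {"offset": [0, 0, -0.4], "spin": 0},
    {"offset": [0, 0, -0.4], "spin": 0},
  ],
)

```text
time_s: 9.08
eef_pos: [561.0, -72.9, 145.1]
ee_rot: [-0.0, 0.995, -0.096, -0.0]
force: [-0.9, 0.1, -1.1]
grip_width: 0.157
grip_force: 59.9
```

>>> send_rows(
  targets=[
    {"offset": [0, 0, -0.4], "spin": 0},
    {"offset": [0, 0, -0.8], "spin": 0},
    {"offset": [0, 0, -1.0], "spin": 0},
    {"offset": [0, 0, -1.0], "spin": 0},
  ],
)

```text
time_s: 9.42
eef_pos: [560.9, -72.9, 134.8]
ee_rot: [-0.0, 0.995, -0.096, -0.001]
force: [0.5, 0.5, 0.1]
grip_width: 0.155
grip_force: 59.9
```

```bash
python3 - <<'E'
from h import *
s=ctrl.sense();print(s['eef_pos'],s['force'],s['wrist_torque'])
im,d=ctrl.capture('side'); k=im[140:220,270:350]
save('ins4.png',cv2.resize(k,(560,560),interpolation=cv2.INTER_CUBIC))
E
```

```text
[560.92348121 -72.92561701 134.8228447 ] [0.52260234 0.48838841 0.14140364] [0.01103708 0.00116435 0.01955835]
```

View pics/ins4.png

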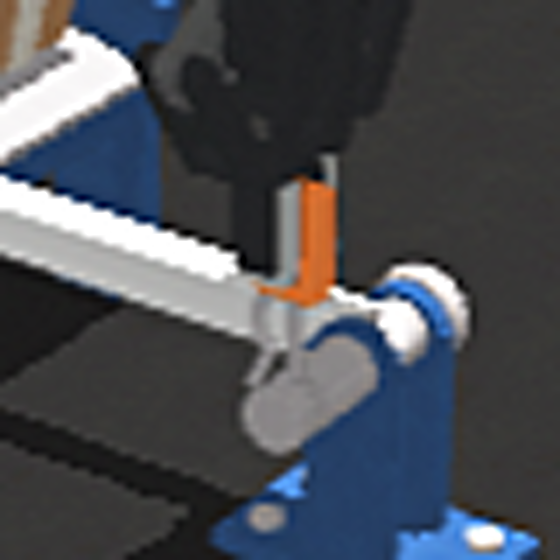

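The leg enters the pin's crest at (295,345) and the bow hangs on its far (ramp) side at (265,365), so it is in the hole. I'll press on gently.

>>> send_rows(
  targets=[
    {"offset": [0, 0, -0.3], "spin": 0},
    {"offset": [0, 0, -0.6], "spin": 0},
    {"offset": [0, 0, -0.8], "spin": 0},
    {"offset": [0, 0, -0.8], "spin": 0},
  ],
)

```text
time_s: 9.8
eef_pos: [561.4, -73.1, 127.3]
ee_rot: [0.0, 0.995, -0.096, 0.0]
force: [1.0, -0.7, -0.4]
grip_width: 0.156
grip_force: 60.0
```

>>> send_rows(
  targets=[
    {"offset": [0, 0, -0.2], "spin": 0},
    {"offset": [0, 0, -0.4], "spin": 0},
    {"offset": [0, 0, -0.4], "spin": 0},
  ],
)

```text
time_s: 10.05
eef_pos: [561.6, -73.2, 123.6]
ee_rot: [0.0, 0.995, -0.096, 0.001]
force: [3.1, -1.1, -0.5]
grip_width: 0.154
grip_force: 60.1
```

>>> send_rows(
  targets=[
    {"offset": [0, 0, -0.2], "spin": 0},
    {"offset": [0, 0, -0.4], "spin": 0},
    {"offset": [0, 0, -0.4], "spin": 0},
  ],
)

```text
time_s: 10.3
eef_pos: [561.3, -73.1, 119.1]
ee_rot: [-0.0, 0.995, -0.096, 0.0]
force: [5.1, -0.4, -1.6]
grip_width: 0.153
grip_force: 59.8
```

>>> send_rows(
  targets=[
    {"offset": [0, 0, -0.2], "spin": 0},
    {"offset": [0, 0, -0.4], "spin": 0},
    {"offset": [0, 0, -0.4], "spin": 0},
  ],
)

```text
time_s: 10.55
eef_pos: [561.1, -72.9, 114.8]
ee_rot: [-0.0, 0.995, -0.096, -0.0]
force: [6.0, -0.5, -4.4]
grip_width: 0.156
grip_force: 59.3
```

>>> send_rows(
  targets=[
    {"offset": [0, 0, -0.2], "spin": 0},
    {"offset": [0, 0, -0.4], "spin": 0},
    {"offset": [0, 0, -0.4], "spin": 0},
  ],
)

```text
time_s: 10.8
eef_pos: [560.7, -72.8, 110.6]
ee_rot: [-0.0, 0.995, -0.096, -0.001]
force: [5.1, -1.0, -5.3]
grip_width: 0.151
grip_force: 59.2
```

>>> send_rows(
  targets=[
    {"offset": [0, 0, -0.2], "spin": 0},
    {"offset": [0, 0, -0.4], "spin": 0},
    {"offset": [0, 0, -0.4], "spin": 0},
  ],
)

```text
time_s: 11.05
eef_pos: [560.6, -72.9, 106.8]
ee_rot: [-0.0, 0.995, -0.096, -0.001]
force: [2.7, -1.2, -4.1]
grip_width: 0.152
grip_force: 59.5
```

>>> send_rows(
  targets=[
    {"offset": [0, 0, -0.1], "spin": 0},
    {"offset": [0, 0, -0.2], "spin": 0},
    {"offset": [0, 0, -0.2], "spin": 0},
  ],
)

```text
time_s: 11.3
eef_pos: [560.9, -72.9, 105.3]
ee_rot: [-0.0, 0.995, -0.096, -0.001]
force: [1.8, 0.4, -1.7]
grip_width: 0.153
grip_force: 59.7
```

>>> send_rows(
  targets=[
    {"offset": [0, 0, -0.1], "spin": 0},
    {"offset": [0, 0, -0.1], "spin": 0},
    {"offset": [0, 0, -0.1], "spin": 0},
  ],
)

```text
time_s: 11.55
eef_pos: [561.1, -73.0, 104.8]
ee_rot: [-0.0, 0.995, -0.096, -0.0]
force: [-0.4, 0.3, 2.5]
grip_width: 0.153
grip_force: 60.5
```

>>> send_rows(
  targets=[
    {"offset": [0, 0, -0.1], "spin": 0},
    {"offset": [0, 0, -0.2], "spin": 0},
    {"offset": [0, 0, -0.2], "spin": 0},
  ],
)

```text
time_s: 11.8
eef_pos: [561.4, -72.9, 104.1]
ee_rot: [0.0, 0.995, -0.096, 0.0]
force: [-4.8, 1.9, 14.1]
grip_width: 0.152
grip_force: 62.1
```

Firmly seated, with 14 N at handle height 97. I'll ease off, open a little and withdraw straight up.

>>> send_rows(
  targets=[
    {"offset": [0, 0, 0.25], "spin": 0},
    {"offset": [0, 0, 0.25], "spin": 0},
  ],
)

```text
time_s: 11.97
eef_pos: [561.2, -73.0, 105.3]
ee_rot: [0.0, 0.995, -0.096, 0.0]
force: [0.2, 0.7, 0.6]
grip_width: 0.159
grip_force: 59.7
```

>>> send_rows(
  targets=[
    {"offset": [0, 0, 0], "spin": 0},
    {"offset": [0, 0, 0], "spin": 0},
    {"offset": [0, 0, 0], "spin": 0},
    {"offset": [0, 0, 0], "spin": 0},
  ],
  grip=0.32,
)

```text
time_s: 12.3
eef_pos: [561.1, -73.0, 104.8]
ee_rot: [-0.0, 0.995, -0.096, -0.0]
force: [-0.0, -0.8, 0.7]
grip_width: 0.326
grip_force: 0.0
```

>>> send_rows(
  targets=[
    {"offset": [0, 0, 1], "spin": 0},
    {"offset": [0, 0, 3], "spin": 0},
    {"offset": [0, 0, 6], "spin": 0},
    {"offset": [0, 0, 10], "spin": 0},
    {"offset": [0, 0, 14], "spin": 0},
    {"offset": [-4, 16, 16], "spin": 0},
    {"offset": [-8, 20, 16], "spin": 0},
    {"offset": [-8, 24, 16], "spin": 0},
  ],
)

```text
time_s: 12.97
eef_pos: [520.7, 45.6, 257.9]
ee_rot: [-0.0, 0.995, -0.097, 0.001]
force: [0.2, 0.8, -0.1]
grip_width: 0.32
grip_force: 0.0
```

>>> send_rows(
  targets=[
    {"offset": [-4, 15, 0], "spin": 0},
    {"offset": [-4, 15, 0], "spin": 0},
    {"offset": [-4, 15, 0], "spin": 0},
    {"offset": [-4, 15, 0], "spin": 0},
    {"offset": [-4, 15, 0], "spin": 0},
  ],
)

```text
time_s: 13.38
eef_pos: [479.7, 199.0, 257.4]
ee_rot: [-0.001, 0.996, -0.094, 0.0]
force: [0.6, -0.5, 0.4]
grip_width: 0.324
grip_force: 0.0
```

```bash
python3 - <<'E'
from h import *
s=ctrl.sense();print(s['time_s'],s['eef_pos'],s['force'])
W={}
for c in('side','top'):
    im,d=ctrl.capture(c); p=[int(a) for a in proj(c,(552,-95,95))[:2]]
    globals()[c]=cv2.resize(im[p[1]-40:p[1]+40,p[0]-40:p[0]+40],(400,400),interpolation=cv2.INTER_CUBIC)
    w=cloud(c,d); hsv=cv2.cvtColor(im,cv2.COLOR_RGB2HSV); m=(hsv[...,0]<19)&(hsv[...,1]>150)&(hsv[...,2]>60)
    q=w[m&(np.hypot(w[...,0]-558,w[...,1]+73)<30)]; print(c,len(q),np.nanmin(q[:,2]),np.nanmax(q[:,2]))
save('done.png',np.hstack([side,top]))
E
```

```text
13.3833 [479.71760252 199.04732969 257.40858604] [ 0.59715501 -0.49623704  0.37791201]
side 162 96.77334028089854 137.77914726836786
top 49 99.39960021067589 139.73133576427938
```

View pics/done.png

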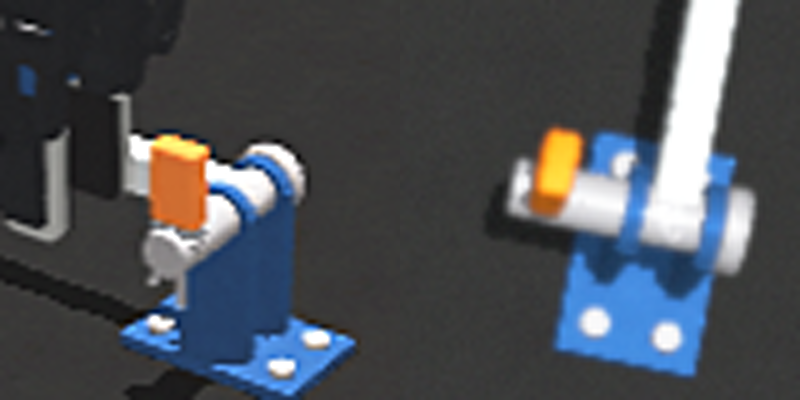

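The handle sits on the pin, with depth readings of 97 to 137 mm. The leg tip shows below the pin at (182,290) and the bow is round it at (155,280). The head is home at (275,170), and the robot is clear of everything.

```bash
python3 -c "
from rig import ctrl
print(ctrl.finish_job())"
```

```text
the job is handed in; nothing more can be done
None
```

The clevis pin is fully home, the spring cotter is through its cross hole and snapped over with the handle seated on the pin, and the job was handed in at about 13.5 s; no force reading went above about 16 N, and I never approached the tape roll, flask or carton.

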